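Nest the parts cups and hold the last one over the stack

TASK

Pack the aluminium parts cups into the leathercraft kit: pick up one of the two cups standing on the table, carry it over the row of punches and the box wall, lower it upright into the cup that stands in the white box until it is fully home, and let go. Then bring the other cup over and hold it there, upright, still and centred above the stack, its foot about 15 mm clear of the top rim and touching nothing, so that a helper can slip a paper disc in between: the program finishes while the gripper is still holding this cup in the air. It does not matter which cup goes first; leave the box's cup where it stands, and do not disturb the jar, the punch stand or the awl.

Things in the scene. Friction and masses are not known exactly. Their poses are not given: they have to be found in the camera images.
- cup_base: cup standing in the white box, bottom of the stack; identical to the others: plain aluminium, empty, mouth up, 80 g, 80 mm high. Above 34 mm a straight tube, outer diameter 55, wall 3; below, 37 mm at the foot widening to 44, leaving a flat step underneath at 34. Nested, the step rests on the lower cup's rim, 46 mm higher per cup. Origin: centre of the foot's underside; z up its axis
- cup_1: cup standing on the table, on the robot's right; identical to the others: plain aluminium, empty, mouth up, 80 g, 80 mm high. Above 34 mm a straight tube, outer diameter 55, wall 3; below, 37 mm at the foot widening to 44, leaving a flat step underneath at 34. Nested, the step rests on the lower cup's rim, 46 mm higher per cup. Origin: centre of the foot's underside; z up its axis
- cup_2: cup standing on the table, on the robot's right; identical to the others: plain aluminium, empty, mouth up, 80 g, 80 mm high. Above 34 mm a straight tube, outer diameter 55, wall 3; below, 37 mm at the foot widening to 44, leaving a flat step underneath at 34. Nested, the step rests on the lower cup's rim, 46 mm higher per cup. Origin: centre of the foot's underside; z up its axis
- cup_1_rim (a point): centre of the mouth of cup_1, in the plane of its rim, 80 mm above its foot; z along the cup's axis, up
- cup_2_rim (a point): centre of the mouth of cup_2, in the plane of its rim, 80 mm above its foot; z along the cup's axis, up
- carton: open white card box, fixed to the table, on the robot's left, outside 240 x 170 mm (its x, y), walls 50 mm high and 4 mm thick, inner floor 4 mm above the table; its lid is folded open on its +y side and slopes up and out to about 100 mm height. Origin: centre of its underside on the table
- jar: closed round amber glass jar with black cap, 62 mm across, 68 mm high, standing among the two cups. Origin: centre of its underside. Not to be disturbed
- punch_stand: wooden block 200 x 48 x 40 mm (its x, y, z), heavy but loose, standing between the cups and the box, with a row of upright steel punches along its x whose tops are up to 125 mm above the table. Origin: centre of its underside. Not to be disturbed
- awl: awl with a turned wooden handle lying on the table at the far right, about 150 mm long along its x, 28 mm thick. Origin: on the table below about its middle. Not to be disturbed

How it is judged:
By the outcome, as a careful person would: the job done as asked, in the order asked, and still so for the second after the job is handed in, while the arm keeps its last pose, push and grip.
It also fails if it takes over 69 s, if anything falls off the work surface, if the arm or the gripper's body presses on something with over 40 N, if the wrist force passes 120 N, or if a joint passes its speed limit or range.

ROBOT

A 6-joint arm with a two-finger parallel gripper is mounted at the origin on the work surface. World frame = base frame: x ahead of the robot, y to its left, z up, the work surface at z = 0. Lengths are in m, angles in rad, forces in N, time in s.
With the tool pointing down it reaches from about 0.4 to 0.925 m from the base axis. Payload 12.5 kg.
Tool frame: the origin (TCP) lies between the finger pads; the fingertips stand 14 mm ahead of it and the grasp point (between the pads) lies 5 mm behind it; z points along the fingers, y is the direction in which the jaws open and shut (so a half turn about z gives the same grasp; the last joint's range is limited). The gripper opens to 95 mm and grips with 3 to 60 N. Pads are 20 mm wide; open, the fingers measure 119 mm over their backs; the gripper's body (75 mm by 180 mm) begins 59 mm behind the grasp point.
Start: joints at [1.218, 0.491, 1.559, -0, 1.092, -0.106], TCP at [0.153, 0.606, 0.229] pointing down, gripper open.
Joint ranges: [-3.1, 3.1], [-0.84, 2.19], [0.05, 2.79], [-1.13, 4.28], [0.06, 2.93], [-2.69, 2.69]. Speed limits (rad/s): [2.22, 2.22, 2.79, 3.14, 3.14, 3.14].

INTERFACE

Orientations are given as [roll, pitch, yaw] about the fixed x, y, z axes, in that order (R = Rz(yaw) Ry(pitch) Rx(roll)).
In Python, from bench import read_state, vision, manip gives the robot as it stands.
- The arm moves only by the tool drive_tool, never from a script. Its argument "series" is text: rows parted by semicolons, each of 5 numbers parted by spaces: the finger opening in mm, from 0 to 95.1, then the shift along the world's x, y, z in mm, then the turn about the world's z in rad. A call has 1 to 10 rows; each row is the pose to reach, as a shift and turn from the pose commanded when the call began; what a row does not reach only later rows make up. A row lasts 1/12 s, in which the tool goes at most 41.7 mm and 7.16 degrees, less where a joint would pass 70% of its speed; a pose out of reach is approached as far as the arm can. A call with a gripper value outside its range is refused whole. The fingers move at their own pace and stop on an object; "force" is the grip in N (left out, the last holds). Time passes only in rows, so rows that repeat a pose let the fingers close. It gives the time, the measured TCP pose, the force and the opening at its end, in the units of the state.
- read_state(): the state, without advancing time (a new reading comes with each control period).
- vision.read_camera(name): name is "side" or "top" or "wrist"; returns the picture (420x560x3 uint8, blue, green, red); there is no depth.
- vision.camera_params(name): a dict with "fx", "fy", "cx", "cy" (pixels), "R" (3x3) and "t" (3): a world point X has camera coordinates R X + t; the wrist camera has in their place "hand_eye" (4x4, takes a point from camera to tool coordinates, whose origin is the TCP and whose axes are the flange's). Camera axes: x right, y down, z forward; pixel columns grow to the right and rows downward; lengths in m; the calibration is good to about 2 mm. The wrist camera is an equidistant fisheye: a pixel r from the principal point sees the ray r / f radians off the axis. A picture is of the moment at which its call begins: read the wrist's pose just before it. camera_params takes no time and is no camera call.
- manip.finish_job(): hands the job in, once; it reports no verdict.
The state is a dict: "t": time; "joint_pos": joint angles; "joint_velocities": joint speeds; "tau": joint torques, N m; "tool_pos": TCP position; "eef_rot": TCP orientation; "wrist_force": force on the tool from outside, world axes, zero at the start; "torque": the same for the moment, N m; "opening": opening from 0.0 (shut) to 1.0 (fully open).
Only numpy, scipy, OpenCV 4.12 (cv2) and the standard library are available. Lean on these libraries where they do the work, as an engineer would, in place of code of your own. Each camera call takes 0.05 s, during which the arm holds its last target. There are 200 camera calls.

## Working session

There is one attempt and no reset: what is moved stays moved. The work goes in short steps, Python scripts to look and compute and a tool call to move; the robot and the scene stay as the last step left them, time stands still between calls to the robot, and variables do not carry over. Pictures are saved under pics/ and viewed, about 8 in all and at most 12, crops included, and the job is handed in when it is done.

Besides the shell and the picture viewer there is one more tool, called after "Request:" by a JSON object that holds its "op" and its "data". drive_tool: Moves the arm, as the interface text tells. Its arguments: {"type":"object","properties":{"series":{"type":"string"},"force":{"type":"number"}},"required":["series"]}

```bash
mkdir -p pics; python3 - <<'E'
from bench import read_state, vision
import cv2, numpy as np
s=read_state(); print({k:np.round(v,3) for k,v in s.items()})
for n in ("top","side","wrist"):
    im=vision.read_camera(n); cv2.imwrite(f"pics/{n}0.png",im)
    p=vision.camera_params(n); print(n,{k:np.round(v,4).tolist() for k,v in p.items()})
E
```

```text
{'t': np.float64(0.0), 'joint_pos': array([ 1.218,  0.492,  1.559,  0.   ,  1.092, -0.106]), 'joint_velocities': array([-0.   , -0.   , -0.   , -0.002, -0.   ,  0.003]), 'tau': array([-2.0000e-03, -6.1264e+01, -2.5818e+01,  6.9000e-02,  4.8000e-02,
       -0.0000e+00]), 'tool_pos': array([0.153, 0.606, 0.228]), 'eef_rot': array([-3.141, -0.   ,  2.895]), 'wrist_force': array([ 0.346,  0.074, -1.031]), 'torque': array([-0.038,  0.006, -0.005]), 'opening': np.float64(1.002)}
top {'fx': 520.6709, 'fy': 520.6709, 'cx': 275.2824, 'cy': 210.7651, 'R': [[0.0268, -0.9993, -0.0278], [-0.9961, -0.0243, -0.0847], [0.084, 0.03, -0.996]], 't': [-0.0357, 0.6075, 1.0503]}
side {'fx': 405.0718, 'fy': 405.0718, 'cx': 279.7833, 'cy': 208.6909, 'R': [[-0.8515, -0.5243, 0.0001], [-0.3606, 0.5855, -0.726], [0.3807, -0.6183, -0.6876]], 't': [0.478, 0.2896, 0.699]}
wrist {'fx': 325.1923, 'fy': 325.1923, 'cx': 279.5722, 'cy': 214.1711, 'hand_eye': [[-0.0004, -0.9611, -0.2762, 0.0774], [1.0, -0.0003, -0.0005, 0.0004], [0.0004, -0.2762, 0.9611, -0.1562], [0.0, 0.0, 0.0, 1.0]]}
```

View pics/top0.png

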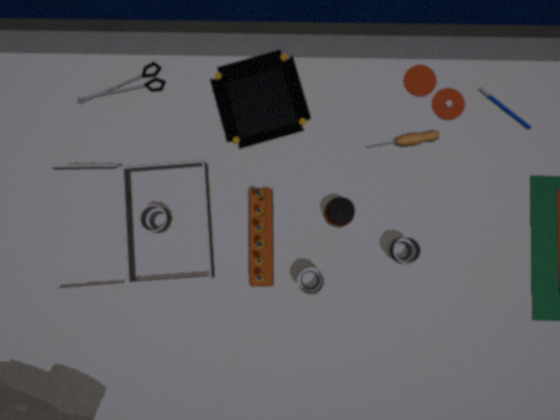

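View pics/side0.png

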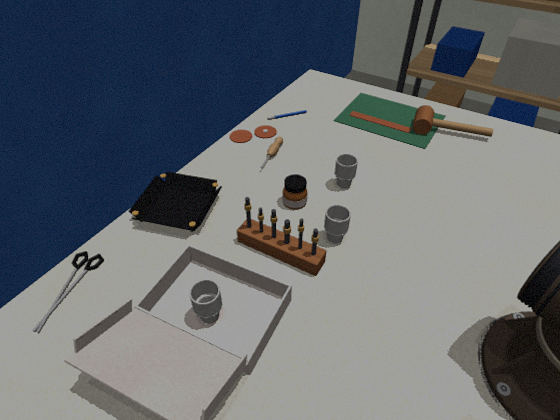

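The top view shows the box cup at about (157,217) and the table cups at about (310,280) and (404,250). The jar is at (340,211), the stand at (261,236) and the awl at (415,138). Next I enlarge the cups.

```bash
cat > h.py <<'E'
import numpy as np, cv2
from bench import vision, read_state
from scipy.spatial.transform import Rotation as Ro
def ray(n,u,v,s=None):
    p=vision.camera_params(n)
    x=np.array([(u-p['cx'])/p['fx'],(v-p['cy'])/p['fy']])
    if n=='wrist':
        th=np.hypot(*x); d=np.r_[x/max(th,1e-9)*np.sin(th),np.cos(th)]
        T=np.eye(4);T[:3,:3]=Ro.from_euler('xyz',s['eef_rot']).as_matrix();T[:3,3]=s['tool_pos']
        T=T@np.array(p['hand_eye']); return T[:3,3],T[:3,:3]@d
    R=np.array(p['R']); return -R.T@np.array(p['t']),R.T@np.r_[x,1]
def plane(n,u,v,z,s=None):
    o,d=ray(n,u,v,s); return o+d*(z-o[2])/d[2]
def proj(n,X,s=None):
    p=vision.camera_params(n)
    if n=='wrist':
        T=np.eye(4);T[:3,:3]=Ro.from_euler('xyz',s['eef_rot']).as_matrix();T[:3,3]=s['tool_pos']
        c=(np.linalg.inv(T@np.array(p['hand_eye']))@np.r_[X,1])[:3]
        r=np.hypot(c[0],c[1]);th=np.arctan2(r,c[2]);q=c[:2]/r*th
    else:
        c=np.array(p['R'])@X+np.array(p['t']);q=c[:2]/c[2]
    return np.array([q[0]*p['fx']+p['cx'],q[1]*p['fy']+p['cy']])
E
python3 - <<'E'
from h import *
im=cv2.imread('pics/top0.png')
for nm,(u,v),z in (("base",(157,217),.084),("A",(310,280),.08),("B",(404,250),.08),("jar",(340,211),.068),("stand",(261,236),.04),("standTop",(261,188),.04),("standBot",(261,286),.04)):
    print(nm,plane('top',u,v,z).round(3))
o=[cv2.resize(im[v-24:v+24,u-24:u+24],(380,380),interpolation=cv2.INTER_CUBIC) for u,v in((157,217),(310,280),(404,250))]
o=np.hstack(o); o=cv2.convertScaleAbs(o,alpha=1.4); o=cv2.resize(o,(798,266))
cv2.imwrite('pics/crop1.png',o)
E
```

```text
base [0.585 0.21  0.084]
A [ 0.471 -0.093  0.08 ]
B [ 0.533 -0.273  0.08 ]
jar [ 0.607 -0.149  0.068]
stand [0.555 0.007 0.04 ]
standTop [0.653 0.01  0.04 ]
standBot [0.454 0.004 0.04 ]
```

View pics/crop1.png

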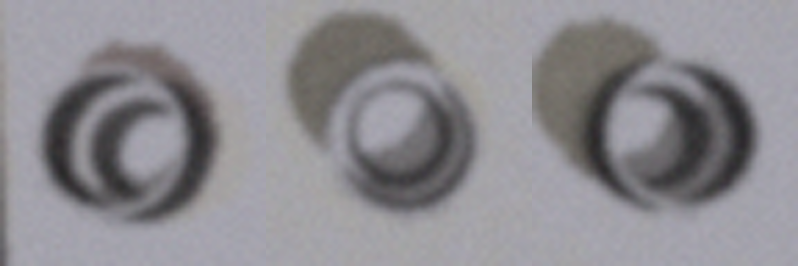

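Refined rims in the top view: base (154.7,219.4), A (310.4,280.4) and B (406.7,250.5). I'll take cup A first, with the jaws along x (yaw π/2), which keeps the gripper body clear of the punches.

```bash
python3 - <<'E'
from h import *
for nm,(u,v),z in (("base",(154.7,219.4),.084),("A",(310.4,280.4),.08),("B",(406.7,250.5),.08)):
    X=plane('top',u,v,z); print(nm,X.round(4),'side px',proj('side',X).round(1))
E
```

```text
base [0.5804 0.2143 0.084 ] side px [208.4 289.1]
A [ 0.4701 -0.0934  0.08  ] side px [338.1 212.1]
B [ 0.5327 -0.2781  0.08  ] side px [347.5 159.6]
```

Request:
{"op": "drive_tool", "data": {"series": "95 300 -300 20 -0.66;95 300 -300 20 -0.66;95 300 -300 20 -0.66;95 300 -300 20 -0.66;95 300 -300 20 -0.66;95 300 -300 20 -0.66;95 300 -300 20 -0.66;95 300 -300 20 -0.66;95 300 -300 20 -0.66;95 300 -300 20 -0.66"}}

```text
t: 0.98
tool_pos: [0.448, 0.31, 0.2484]
eef_rot: [3.142, -0.0, 2.235]
wrist_force: [1.0, 0.6, -0.4]
opening: 0.999
```

Request:
{"op": "drive_tool", "data": {"series": "95 127 -92 0 -0.664;95 127 -92 0 -0.664;95 127 -92 0 -0.664;95 127 -92 0 -0.664;95 127 -92 0 -0.664;95 127 -92 0 -0.664;95 127 -92 0 -0.664;95 127 -92 0 -0.664;95 127 -92 0 -0.664"}}

```text
t: 1.73
tool_pos: [0.5737, 0.22, 0.2483]
eef_rot: [-3.142, 0.0, 1.573]
wrist_force: [0.1, 0.0, 0.3]
opening: 0.999
```

```bash
python3 - <<'E'
from h import *
s=read_state(); im=vision.read_camera('wrist'); cv2.imwrite('pics/w1.png',im)
import json; json.dump({k:np.array(s[k]).tolist() for k in('tool_pos','eef_rot')},open('w1.json','w'))
print(s['tool_pos'],s['eef_rot'],proj('wrist',np.array([.5804,.2143,.084]),s))
E
```

```text
[0.57371728 0.22002427 0.24825996] [-3.14154669e+00  3.49463155e-05  1.57305068e+00] [285.54026928 206.4209908 ]
```

View pics/w1.png

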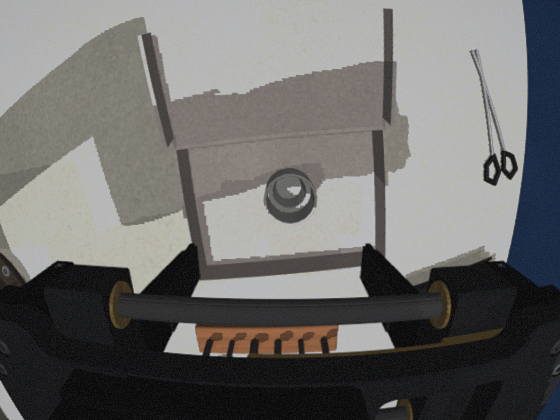

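The wrist view shows the box cup's rim outline at about (290,195), against a prediction of (285,206). The arm was still settling, so I'll repeat this at rest with a contour fit.

Request:
{"op": "drive_tool", "data": {"series": "95 0 0 0 0;95 0 0 0 0;95 0 0 0 0"}}

```text
t: 2.03
tool_pos: [0.5739, 0.22, 0.2484]
eef_rot: [3.141, -0.0, 1.572]
wrist_force: [0.4, 0.3, 0.3]
opening: 0.996
```

```bash
cat >> h.py <<'E'
def circ(im,u,v,r,tol=.12,k=4,pad=42):
    """Hough circles of about radius r near (u,v), in an enlarged crop"""
    u0,v0=int(u-pad),int(v-pad)
    g=cv2.cvtColor(im[v0:v0+2*pad,u0:u0+2*pad],cv2.COLOR_BGR2GRAY)
    g=cv2.GaussianBlur(cv2.resize(g,None,fx=k,fy=k,interpolation=cv2.INTER_CUBIC),(0,0),k/2)
    c=cv2.HoughCircles(g,cv2.HOUGH_GRADIENT,1,3*k,param1=60,param2=12,minRadius=int(k*r*(1-tol)),maxRadius=int(k*r*(1+tol)))
    c=c[0][:3]; c=np.c_[(c[:,:2]+.5)/k-.5+[u0,v0],c[:,2]/k]
    o=cv2.cvtColor(cv2.convertScaleAbs(g,alpha=1.3),cv2.COLOR_GRAY2BGR)
    a=(c[0]-[u0,v0,0])*k; cv2.circle(o,(int(a[0]),int(a[1])),int(a[2]),(0,0,255),1)
    return c,o
E
python3 - <<'E'
from h import *
s=read_state(); im=vision.read_camera('wrist'); cv2.imwrite('pics/w2.png',im)
X=np.array([.5804,.2143,.084]); p=proj('wrist',X,s)
r=np.linalg.norm(proj('wrist',X+[.0275,0,0],s)-p)
c,o=circ(im,290,200,r)
print(s['tool_pos'],'pred',p,r); 
for q in c: print(q.round(1),plane('wrist',q[0],q[1],.084,s).round(4))
t=cv2.imread('pics/top0.png'); L=[o]
for nm,u,v,z in (("base",154.7,219.4,.084),("A",310.4,280.4,.08),("B",406.7,250.5,.08)):
    c,o2=circ(t,u,v,14.2,k=8,pad=21); L.append(o2)
    for q in c: print(nm,q.round(1),plane('top',q[0],q[1],z).round(4))
L=[cv2.resize(x,(330,280)) if 0 else cv2.resize(x,(280,280)) for x in L]
cv2.imwrite('pics/crop2.png',np.vstack([np.hstack(L[:2]),np.hstack(L[2:])]))
E
```

```text
[0.57385887 0.21998849 0.24838849] pred [285.36147165 206.35925016] 26.882003271617855
[289.5 197.8  24.8] [0.5845 0.2233 0.084 ]
[290.  201.   27.5] [0.5851 0.2199 0.084 ]
[290.  194.5  27.1] [0.585  0.2267 0.084 ]Traceback (most recent call last):
  File "<stdin>", line 10, in <module>
  File "h.py", line 29, in circ
    c=c[0][:3]; c=np.c_[(c[:,:2]+.5)/k-.5+[u0,v0],c[:,2]/k]
      ~^^^
TypeError: 'NoneType' object is not subscriptable
```

```bash
python3 - <<'E'
import cv2,numpy as np
im=cv2.imread('pics/w2.png')[155:240,248:333]
a=cv2.convertScaleAbs(cv2.resize(im,(595,595),interpolation=cv2.INTER_CUBIC),alpha=1.3)
cv2.imwrite('pics/crop2.png',a)
E
```

```text
(no output)
```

View pics/crop2.png

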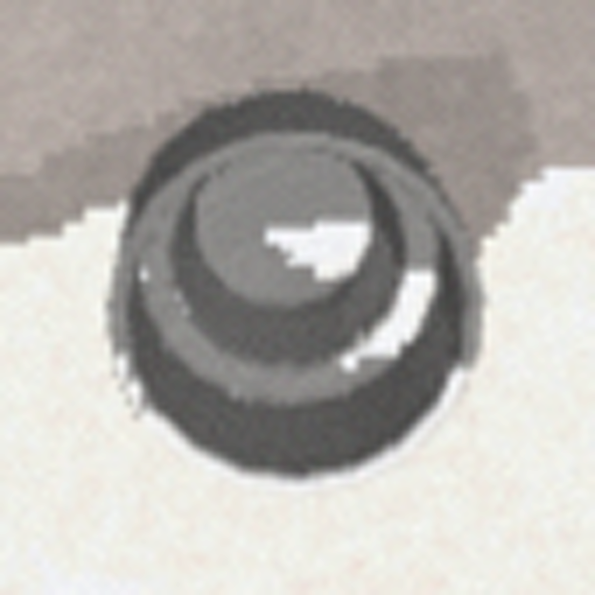

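The base rim ellipse is centred at about (290.3,199.3) px, giving roughly (0.585,0.222). The top view gave (0.580,0.214). I'll go over cup A and compare the views together.

Request:
{"op": "drive_tool", "data": {"series": "95 -104 -313 0 0;95 -104 -313 0 0;95 -104 -313 0 0;95 -104 -313 0 0;95 -104 -313 0 0;95 -104 -313 0 0;95 -104 -313 0 0;95 -104 -313 0 0;95 -104 -313 0 0;95 -104 -313 0 0"}}

```text
t: 2.92
tool_pos: [0.4696, -0.0948, 0.2485]
eef_rot: [3.141, 0.0, 1.567]
wrist_force: [-0.6, -0.2, 0.0]
opening: 1.001
```

Request:
{"op": "drive_tool", "data": {"series": "95 0 0 0 0;95 0 0 0 0;95 0 0 0 0"}}

```text
t: 3.17
tool_pos: [0.4703, -0.0921, 0.2482]
eef_rot: [3.142, -0.0, 1.573]
wrist_force: [-0.5, -0.4, -0.1]
opening: 1.0
```

```bash
python3 - <<'E'
from h import *
s=read_state(); im=vision.read_camera('wrist'); cv2.imwrite('pics/w3.png',im)
X=np.array([.4701,-.0934,.08]); p=proj('wrist',X,s); print(s['tool_pos'],s['eef_rot'],'pred',p)
t=cv2.imread('pics/top0.png'); sd=cv2.imread('pics/side0.png')
def crop(im,u,v,pad,pts):
    u0,v0=int(u)-pad,int(v)-pad; k=266/(2*pad); print('crop org',u0,v0,'scale',k)
    o=cv2.convertScaleAbs(cv2.resize(im[v0:v0+2*pad,u0:u0+2*pad],(266,266),interpolation=cv2.INTER_CUBIC),alpha=1.3)
    for (a,b),c in pts: cv2.drawMarker(o,(int((a+.5-u0)*k),int((b+.5-v0)*k)),c,cv2.MARKER_CROSS,12,1)
    return o
B1,B2=np.array([.5804,.2143,.084]),np.array([.5854,.2217,.084]); r,b=(0,0,255),(255,0,0)
m=lambda n,L:[(proj(n,x),c) for x,c in L]
L=[crop(im,*p,42,[(p,r)]),crop(t,157,217,24,m('top',[(B1,r),(B2,b)])),crop(sd,208,295,28,m('side',[(B1,r),(B2,b)])),
   crop(t,310,280,24,m('top',[(X,r)])),crop(sd,338,220,28,m('side',[(X,r)])),crop(t,404,250,24,m('top',[(np.array([.5327,-.2781,.08]),r)]))]
cv2.imwrite('pics/m3.png',np.vstack([np.hstack(L[:3]),np.hstack(L[3:])]))
E
```

```text
[ 0.47029083 -0.09212944  0.24824609] [ 3.14151737e+00 -5.72701909e-05  1.57271544e+00] pred [278.78302989 201.2466443 ]
crop org 236 159 scale 3.1666666666666665
crop org 133 193 scale 5.541666666666667
crop org 180 267 scale 4.75
crop org 286 256 scale 5.541666666666667
crop org 310 192 scale 4.75
crop org 380 226 scale 5.541666666666667
```

View pics/m3.png

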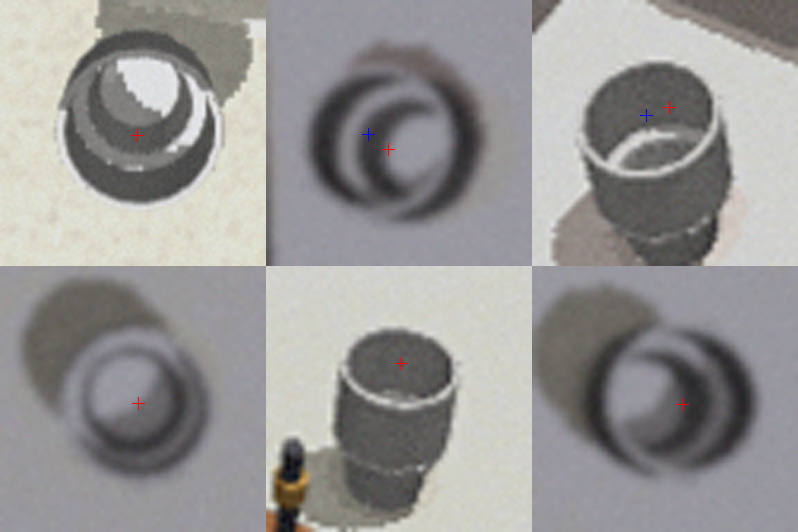

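The side crop puts the base rim centre at crop (118,120), which agrees with the wrist estimate (blue). Cup A agrees to about 2 px in all views. I'll compute the final numbers from both.

```bash
python3 - <<'E'
from h import *
s=read_state(); print(s['tool_pos'])
print('A wrist',plane('wrist',279.5,199.2,.08,s).round(4),'side',plane('side',337.4,213,.08).round(4))
print('base side',plane('side',204.3,291.8,.084).round(4))
E
```

```text
[ 0.4702578  -0.09215349  0.24821769]
A wrist [ 0.4708 -0.0912  0.08  ] side [ 0.47 -0.09  0.08]
base side [0.583  0.2228 0.084 ]
```

Request:
{"op": "drive_tool", "data": {"series": "95 0 1 -40 0;95 0 1 -80 0;95 0 1 -120 0;95 0 1 -150 0;95 0 1 -170 0;95 0 1 -190 0;95 0 1 -190 0;95 0 1 -190 0", "force": 20}}

```text
t: 3.88
tool_pos: [0.4699, -0.0915, 0.0579]
eef_rot: [-3.14, -0.001, 1.572]
wrist_force: [-0.2, -0.7, -0.0]
opening: 0.997
```

Request:
{"op": "drive_tool", "data": {"series": "45 0 0 0 0;45 0 0 0 0;45 0 0 0 0;45 0 0 0 0;45 0 0 0 0;45 0 0 0 0;45 0 0 0 0;45 0 0 0 0;45 0 0 0 0;45 0 0 0 0", "force": 20}}

```text
t: 4.72
tool_pos: [0.47, -0.0923, 0.0584]
eef_rot: [3.141, 0.0, 1.571]
wrist_force: [-0.5, -0.3, 4.5]
opening: 0.565
```

Request:
{"op": "drive_tool", "data": {"series": "45 0 0 3 0;45 0 0 20 0;45 0 0 55 0;45 0 0 95 0;45 0 0 130 0;45 0 0 160 0;45 0 0 175 0;45 0 0 175 0;45 0 0 175 0"}}

```text
t: 5.47
tool_pos: [0.4699, -0.0922, 0.2335]
eef_rot: [3.14, 0.0, 1.571]
wrist_force: [-0.5, -0.1, -1.6]
opening: 0.562
```

```bash
python3 - <<'E'
from h import *
s=read_state(); im=vision.read_camera('wrist'); cv2.imwrite('pics/w4.png',im)
sd=vision.read_camera('side'); cv2.imwrite('pics/s4.png',sd)
print(s['tool_pos'],s['opening'],s['wrist_force'])
X=s['tool_pos']+[0,0,.022]; p=proj('wrist',X,s); q=proj('side',X); print(p,q)
o=np.hstack([cv2.resize(im[80:340,150:410],(390,390)),cv2.resize(sd[120:280,240:400],(390,390),interpolation=cv2.INTER_CUBIC)])
cv2.imwrite('pics/m4.png',cv2.convertScaleAbs(o,alpha=1.3))
E
```

```text
[ 0.46985029 -0.09216301  0.23348931] 0.5620607654067553 [-0.5412317  -0.13787478 -1.56922136]
[278.69999095 294.58064389] [347.15931667 145.05549148]
```

View pics/m4.png

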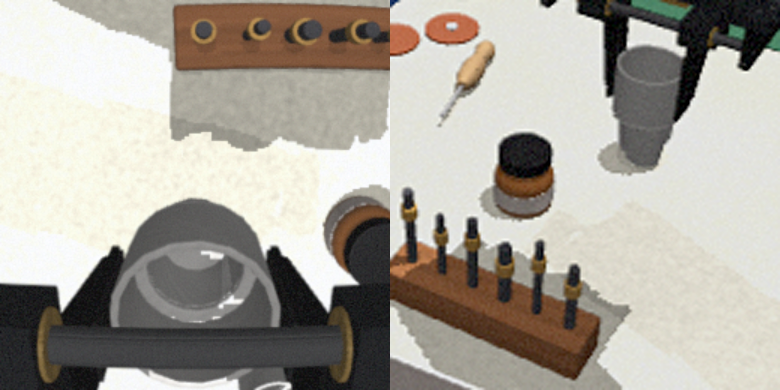

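The wrist crop shows cup A held upright in the jaws with its rim centred within about 2 mm. The side crop shows it hanging straight and the jar and stand untouched. Next I carry it over.

Request:
{"op": "drive_tool", "data": {"series": "45 5 14 0 0;45 17 47 0 0;45 31 85 0 0;45 45 123 0 0;45 59 161 0 0;45 73 199 0 0;45 87 237 0 0;45 99 270 0 0;45 108 295 0 0;45 113 308 0 0"}}

```text
t: 6.4
tool_pos: [0.583, 0.2186, 0.231]
eef_rot: [-3.139, 0.0, 1.573]
wrist_force: [0.3, 0.1, -0.3]
opening: 0.563
```

Request:
{"op": "drive_tool", "data": {"series": "45 2 5 0 0;45 2 5 0 0;45 2 5 -25 0;45 2 5 -50 0;45 2 5 -60 0;45 2 5 -60 0;45 2 5 -60 0;45 2 5 -60 0"}}

```text
t: 7.07
tool_pos: [0.5855, 0.2203, 0.1746]
eef_rot: [3.14, -0.0, 1.57]
wrist_force: [0.6, 0.0, -1.3]
opening: 0.562
```

```bash
python3 - <<'E'
from h import *
s=read_state(); im=vision.read_camera('wrist'); cv2.imwrite('pics/w5.png',im)
sd=vision.read_camera('side'); cv2.imwrite('pics/s5.png',sd)
t=vision.read_camera('top'); cv2.imwrite('pics/t5.png',t)
print(s['tool_pos'],s['opening'],s['wrist_force'])
o=np.hstack([cv2.resize(im[80:340,150:410],(390,390)),cv2.resize(sd[200:340,130:270],(390,390),interpolation=cv2.INTER_CUBIC)])
cv2.imwrite('pics/m5.png',cv2.convertScaleAbs(o,alpha=1.3))
E
```

```text
[0.58553326 0.22028462 0.17461258] 0.5617300244089337 [ 0.59500019  0.02705933 -1.27093158]
```

View pics/m5.png

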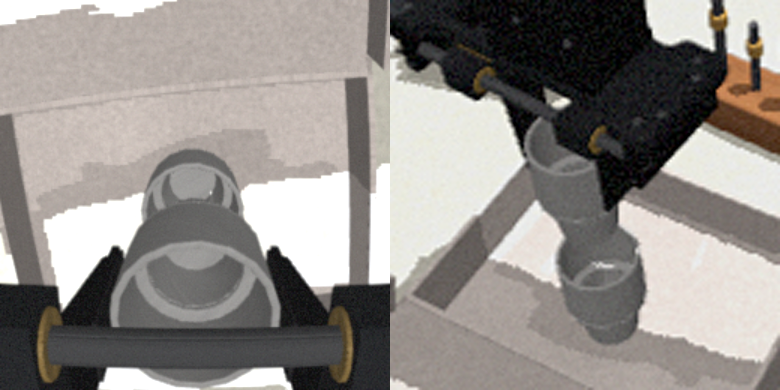

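Both views show the held cup coaxial with the box cup to about 1 to 2 mm: wrist crop x is 196 against 193, and the side-crop axis extrapolates to 576 against 573. I'll lower it gently.

Request:
{"op": "drive_tool", "data": {"series": "45 0 0 -8 0;45 0 0 -16 0;45 0 0 -24 0;45 0 0 -32 0;45 0 0 -38 0;45 0 0 -43 0;45 0 0 -47 0;45 0 0 -50 0;45 0 0 -50 0"}}

```text
t: 7.97
tool_pos: [0.5848, 0.2207, 0.1226]
eef_rot: [-3.141, 0.0, 1.571]
wrist_force: [0.3, 0.6, -0.7]
opening: 0.562
```

Request:
{"op": "drive_tool", "data": {"series": "45 0 0 -3 0;45 0 0 -6 0;45 0 0 -9 0;45 0 0 -11 0;45 0 0 -13 0;45 0 0 -14 0;45 0 0 -14 0;45 0 0 -14 0"}}

```text
t: 8.63
tool_pos: [0.585, 0.2208, 0.1093]
eef_rot: [3.141, 0.0, 1.571]
wrist_force: [0.4, 0.4, 0.7]
opening: 0.565
```

Request:
{"op": "drive_tool", "data": {"series": "45 0 0 -0.5 0;45 0 0 -1 0;45 0 0 -1.5 0;45 0 0 -2 0;45 0 0 -2 0;45 0 0 -2 0"}}

```text
t: 9.13
tool_pos: [0.5851, 0.2209, 0.1084]
eef_rot: [3.141, -0.0, 1.571]
wrist_force: [-2.7, -0.1, 9.8]
opening: 0.566
```

There is firm contact of about 10 N at exactly the nested height (0.1084). I'll ease off, release and rise.

Request:
{"op": "drive_tool", "data": {"series": "45 0 0 0.7 0;45 0 0 0.7 0;85 0 0 0.7 0;85 0 0 0.7 0;85 0 0 0.7 0;85 0 0 0.7 0;85 0 0 0.7 0;85 0 0 0.7 0;85 0 0 0.7 0"}}

```text
t: 9.88
tool_pos: [0.585, 0.2208, 0.1079]
eef_rot: [3.142, 0.0, 1.571]
wrist_force: [0.2, 0.4, 0.5]
opening: 0.89
```

Request:
{"op": "drive_tool", "data": {"series": "85 0 0 5 0;85 0 0 20 0;85 0 0 50 0;85 0 0 90 0;85 0 0 125 0;85 0 0 150 0;85 0 0 150 0;85 0 0 150 0;85 0 0 150 0"}}

```text
t: 10.63
tool_pos: [0.5845, 0.2207, 0.2574]
eef_rot: [-3.141, 0.0, 1.571]
wrist_force: [-0.3, -0.4, 0.4]
opening: 0.89
```

```bash
python3 - <<'E'
from h import *
s=read_state(); im=vision.read_camera('wrist'); cv2.imwrite('pics/w6.png',im)
sd=vision.read_camera('side'); cv2.imwrite('pics/s6.png',sd)
print(s['tool_pos'],s['opening'],s['wrist_force'])
o=np.hstack([cv2.resize(im[120:280,200:360],(390,390),interpolation=cv2.INTER_CUBIC),cv2.resize(sd[220:340,150:270],(390,390),interpolation=cv2.INTER_CUBIC)])
X=np.array([.5851,.2215,.13]); print(proj('wrist',X,s),proj('side',X))
cv2.imwrite('pics/m6.png',cv2.convertScaleAbs(o,alpha=1.3))
E
```

```text
[0.58453099 0.22066711 0.25735513] 0.8898611394499542 [-0.33172062 -0.40444058  0.4101614 ]
[279.69218827 209.68534602] [200.37266377 275.05990816]
```

View pics/m6.png

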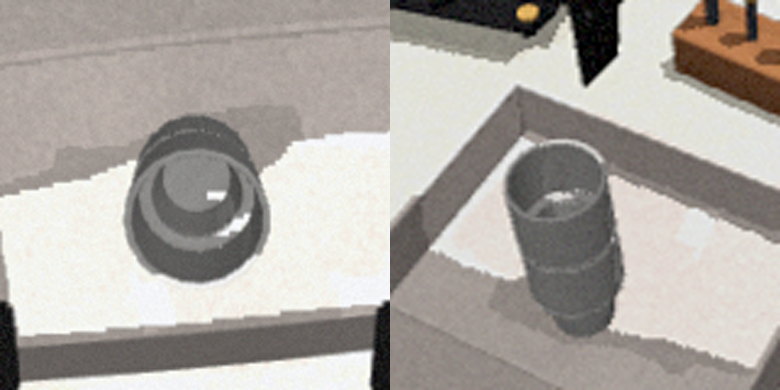

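The stack is fully nested and upright. In the side crop the step sits on the lower rim, and the rim centre is at px (200.6,275.3) against a prediction of (200.4,275.1). Now for cup 2.

Request:
{"op": "drive_tool", "data": {"series": "95 -26 -250 0 0;95 -26 -250 0 0;95 -26 -250 0 0;95 -26 -250 0 0;95 -51 -503 -7 0;95 -51 -503 -7 0;95 -51 -503 -7 0;95 -51 -503 -7 0;95 -51 -503 -7 0;95 -51 -503 -7 0"}}

```text
t: 11.57
tool_pos: [0.542, -0.1956, 0.2517]
eef_rot: [-3.14, -0.001, 1.571]
wrist_force: [1.7, 0.3, 1.0]
opening: 0.999
```

Request:
{"op": "drive_tool", "data": {"series": "95 -8 -84 -2 0;95 -8 -84 -2 0;95 -8 -84 -2 0;95 -8 -84 -2 0;95 -8 -84 -2 0;95 -8 -84 -2 0;95 -8 -84 -2 0"}}

```text
t: 12.15
tool_pos: [0.5351, -0.2763, 0.2507]
eef_rot: [-3.141, -0.0, 1.573]
wrist_force: [0.1, -0.3, 0.1]
opening: 0.999
```

```bash
python3 - <<'E'
from h import *
s=read_state(); im=vision.read_camera('wrist'); cv2.imwrite('pics/w7.png',im)
print(s['tool_pos'],s['eef_rot']); X=np.array([.533,-.282,.08]); p=proj('wrist',X,s); print(p)
sd=cv2.imread('pics/side0.png'); print(proj('side',X))
o=np.hstack([cv2.resize(im[160:240,240:320],(400,400),interpolation=cv2.INTER_CUBIC),cv2.resize(sd[145:195,322:372],(400,400),interpolation=cv2.INTER_CUBIC)])
cv2.imwrite('pics/m7.png',cv2.convertScaleAbs(o,alpha=1.3))
E
```

```text
[ 0.53511976 -0.27630536  0.25072841] [-3.14140541e+00 -2.97277751e-04  1.57251267e+00]
[276.96773642 204.85730271]
[348.01719974 158.80313301]
```

View pics/m7.png

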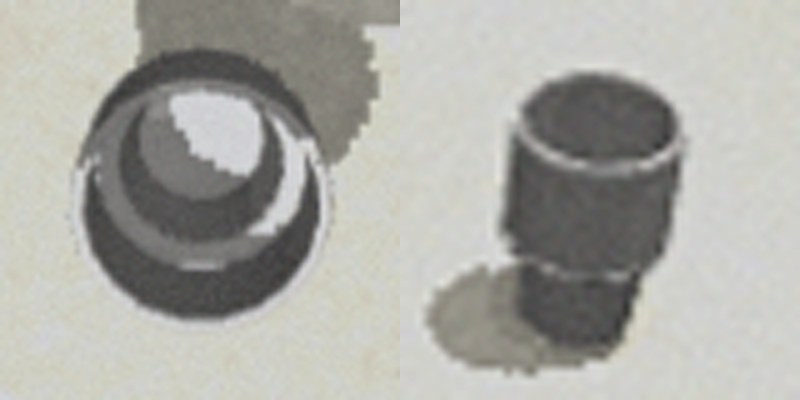

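The wrist crop puts cup B's rim centre at about (280.1,199.9). The side crop puts it at about (346.6,159.6).

```bash
python3 - <<'E'
from h import *
s=read_state(); print(s['tool_pos'])
print(plane('wrist',280.1,199.9,.08,s).round(4),plane('side',346.6,159.6,.08).round(4))
E
```

```text
[ 0.53515006 -0.27641207  0.25088125]
[ 0.5363 -0.2769  0.08  ] [ 0.5346 -0.2771  0.08  ]
```

Request:
{"op": "drive_tool", "data": {"series": "95 0.5 -0.5 -40 0;95 0.5 -0.5 -80 0;95 0.5 -0.5 -120 0;95 0.5 -0.5 -152 0;95 0.5 -0.5 -175 0;95 0.5 -0.5 -193 0;95 0.5 -0.5 -193 0;95 0.5 -0.5 -193 0"}}

```text
t: 12.87
tool_pos: [0.5354, -0.2774, 0.0577]
eef_rot: [-3.141, -0.001, 1.572]
wrist_force: [0.2, 1.0, 0.4]
opening: 0.999
```

Request:
{"op": "drive_tool", "data": {"series": "45 0 0 0 0;45 0 0 0 0;45 0 0 0 0;45 0 0 0 0;45 0 0 0 0;45 0 0 0 0;45 0 0 0 0;45 0 0 0 0;45 0 0 0 0;45 0 0 0 0", "force": 20}}

```text
t: 13.7
tool_pos: [0.5354, -0.2783, 0.058]
eef_rot: [3.141, 0.0, 1.571]
wrist_force: [-1.0, -0.2, 3.3]
opening: 0.565
```

Request:
{"op": "drive_tool", "data": {"series": "45 0 0 3 0;45 0 0 20 0;45 0 0 55 0;45 0 0 95 0;45 0 0 130 0;45 0 0 165 0;45 0 0 185 0;45 0 0 185 0;45 0 0 185 0"}}

```text
t: 14.45
tool_pos: [0.5353, -0.2782, 0.2435]
eef_rot: [3.14, 0.001, 1.571]
wrist_force: [0.2, 0.3, -1.9]
opening: 0.562
```

Request:
{"op": "drive_tool", "data": {"series": "45 2 15 0 0;45 5 50 0 0;45 9 88 0 0;45 13 126 0 0;45 17 164 0 0;45 21 202 0 0;45 24 240 0 0;45 28 278 0 0;45 32 316 0 0;45 36 354 0 0"}}

```text
t: 15.28
tool_pos: [0.5702, 0.0784, 0.241]
eef_rot: [-3.139, -0.0, 1.571]
wrist_force: [-0.1, -0.6, -1.1]
opening: 0.563
```

Request:
{"op": "drive_tool", "data": {"series": "45 4 36 0 0;45 8 72 0 0;45 11 102 0 0;45 13 125 0 0;45 14 139 0 0;45 14 145 0 0;45 14 145 0 0;45 14 145 0 0;45 14 145 0 0"}}

```text
t: 16.03
tool_pos: [0.5853, 0.2196, 0.2426]
eef_rot: [-3.141, 0.0, 1.57]
wrist_force: [-0.0, -0.3, -0.1]
opening: 0.562
```

Request:
{"op": "drive_tool", "data": {"series": "45 0 1 -8 0;45 0 1 -18 0;45 0 1 -28 0;45 0 1 -35 0;45 0 1 -39 0;45 0 1 -39 0;45 0 1 -39 0;45 0 1 -39 0"}}

```text
t: 16.7
tool_pos: [0.5855, 0.2219, 0.2041]
eef_rot: [3.141, -0.0, 1.571]
wrist_force: [-0.4, -0.3, -1.0]
opening: 0.564
```

```bash
python3 - <<'E'
from h import *
s=read_state(); im=vision.read_camera('wrist'); cv2.imwrite('pics/w8.png',im)
sd=vision.read_camera('side'); cv2.imwrite('pics/s8.png',sd)
print(s['tool_pos'],s['opening'],s['wrist_force'])
for X in ([.5853,.222,.13],[.5853,.222,.145],[.5853,.222,.179],[.5853,.222,.225]): print(X,proj('side',np.array(X)).round(1),proj('wrist',np.array(X),s).round(1))
o=np.hstack([cv2.resize(im[130:330,180:380],(400,400),interpolation=cv2.INTER_CUBIC),cv2.resize(sd[210:330,140:260],(400,400),interpolation=cv2.INTER_CUBIC)])
cv2.imwrite('pics/m8.png',cv2.convertScaleAbs(o,alpha=1.3))
E
```

```text
[0.58550458 0.22188932 0.20411217] 0.5635757210271715 [-0.41719359 -0.33054513 -1.03373725]
[0.5853, 0.222, 0.13] [200.1 275.2] [278.5 229.4]
[0.5853, 0.222, 0.145] [198.9 269.8] [278.5 236.2]
[0.5853, 0.222, 0.179] [196.  256.8] [278.4 255.3]
[0.5853, 0.222, 0.225] [191.8 237.8] [278.2 293.2]
```

View pics/m8.png

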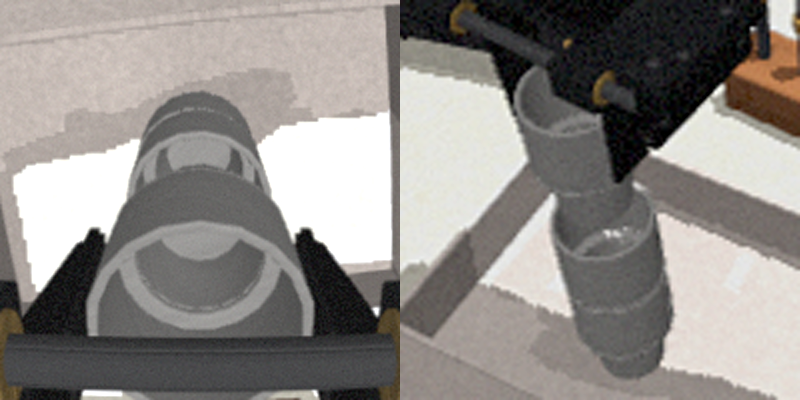

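```bash
python3 - <<'E'
from h import *
s=read_state(); print(s['tool_pos'],s['eef_rot'])
im=cv2.imread('pics/w8.png'); g=cv2.GaussianBlur(cv2.cvtColor(im,6),(3,3),0).astype(int)
print('col 279 rows 185..255',g[185:256,279].tolist())
z=s['tool_pos'][2]+.022
for v in (240,241,242): print('held rim far edge',v,plane('wrist',279,v,z,s)[1].round(4)-.0275)
for v in (195,196,197): print('stack rim far edge',v,plane('wrist',279,v,.13,s)[1].round(4)-.0275)
sd=cv2.GaussianBlur(cv2.cvtColor(cv2.imread('pics/s8.png'),6),(3,3),0)
for r in (248,252,256,258,262,264,280,290,296): print(r,sd[r,168:228].tolist())
E
```

```text
[0.58548051 0.22188597 0.20426111] [ 3.14075741e+00 -1.59782428e-04  1.57092387e+00]
col 279 rows 185..255 [84, 77, 75, 75, 76, 77, 77, 78, 77, 81, 96, 114, 119, 116, 115, 118, 119, 119, 119, 119, 119, 120, 120, 120, 121, 119, 110, 94, 84, 82, 78, 76, 77, 77, 77, 77, 78, 78, 78, 77, 79, 79, 78, 77, 77, 78, 77, 77, 77, 78, 78, 78, 78, 78, 85, 101, 117, 121, 117, 114, 116, 118, 119, 120, 120, 120, 120, 119, 118, 117, 116]
held rim far edge 240 0.2221
held rim far edge 241 0.2216
held rim far edge 242 0.2211
stack rim far edge 195 0.2208
stack rim far edge 196 0.22
stack rim far edge 197 0.2193
248 [176, 176, 175, 175, 176, 177, 164, 123, 84, 76, 83, 89, 89, 85, 82, 79, 80, 88, 95, 97, 93, 88, 84, 83, 86, 88, 86, 84, 84, 85, 85, 81, 59, 26, 8, 5, 7, 6, 5, 7, 8, 4, 4, 8, 8, 7, 8, 11, 12, 11, 10, 11, 9, 11, 33, 81, 136, 169, 176, 176]
252 [175, 175, 175, 175, 175, 176, 177, 172, 146, 105, 79, 74, 75, 76, 76, 77, 78, 78, 78, 76, 75, 76, 76, 76, 77, 76, 75, 74, 74, 74, 74, 73, 68, 47, 20, 8, 7, 8, 7, 5, 5, 7, 7, 5, 8, 18, 24, 18, 9, 6, 21, 69, 131, 168, 177, 176, 176, 176, 175, 176]
256 [17
[... 1143 characters left out ...]
 71, 75, 82, 89, 93, 100, 120, 134, 131, 132, 130, 114, 102, 98, 96, 96, 97, 95, 91, 82, 68, 59, 81, 134, 167, 170, 170, 171, 171, 171, 170, 169, 169]
290 [171, 176, 176, 174, 172, 171, 171, 170, 170, 170, 171, 172, 171, 171, 171, 172, 171, 171, 167, 142, 103, 79, 75, 78, 78, 78, 77, 76, 76, 76, 76, 75, 75, 75, 75, 75, 75, 74, 73, 72, 72, 72, 72, 71, 69, 68, 66, 65, 63, 63, 79, 118, 156, 171, 171, 171, 170, 169, 170, 170]
296 [126, 136, 151, 160, 164, 170, 173, 173, 172, 172, 172, 171, 171, 170, 172, 173, 174, 175, 176, 177, 170, 141, 100, 78, 75, 75, 75, 76, 77, 76, 77, 77, 76, 76, 76, 74, 74, 75, 75, 74, 73, 72, 71, 71, 70, 68, 67, 70, 76, 75, 67, 65, 90, 138, 166, 171, 171, 170, 170, 170]
```

In the same wrist image the held rim is about 1.5 mm further in +y than the stack rim, and the side view leans the same way. The gap is about 16 mm. I'll make a small trim and hold still.

Request:
{"op": "drive_tool", "data": {"series": "45 0 -0.5 -0.5 0;45 0 -1 -1 0;45 0 -1.5 -1 0;45 0 -1.5 -1 0;45 0 -1.5 -1 0;45 0 -1.5 -1 0;45 0 -1.5 -1 0;45 0 -1.5 -1 0"}}

```text
t: 17.47
tool_pos: [0.5853, 0.2203, 0.2028]
eef_rot: [3.141, -0.0, 1.571]
wrist_force: [-0.3, 0.6, -0.6]
opening: 0.563
```

```bash
python3 - <<'E'
from h import *
s=read_state(); im=vision.read_camera('wrist'); sd=vision.read_camera('side'); t=vision.read_camera('top')
print(s['t'],s['tool_pos'],s['opening'],s['wrist_force'],s['joint_velocities'].round(3))
g=cv2.GaussianBlur(cv2.cvtColor(im,6),(3,3),0).astype(float)
def up(a,b):
    c=g[a:b,279]; i=int(np.argmax(np.diff(c))); return a+i+.5
for n,v,z in(('stack',up(188,203),.13),('held',up(230,248),s['tool_pos'][2]+.022)): print(n,v,plane('wrist',279,v,z,s)[1].round(4)-.0275)
cv2.imwrite('pics/m9.png',np.vstack([cv2.convertScaleAbs(np.hstack([cv2.resize(t,(400,300)),cv2.resize(sd,(400,300))]),alpha=1.3)]))
E
```

```text
17.4667 [0.5853332  0.22031672 0.20283522] 0.5634756307642085 [-0.27519169  0.57863755 -0.61175549] [-0.001  0.    -0.     0.001  0.     0.   ]
stack 193.5 0.2206
held 239.5 0.2207
```

View pics/m9.png

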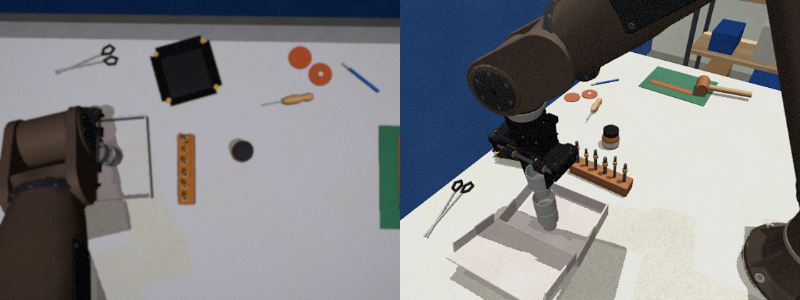

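The held cup and the stack are now centred to within a fraction of a millimetre in y. The arm is still, the gap is about 15 mm, and the jar, stand and awl are where they were. I'm handing in.

```bash
python3 -c "
from bench import manip; print(manip.finish_job())"
```

```text
the job is handed in; nothing more can be done
None
```

The job is handed in, at about 17.5 s of the 69 s allowed. The near cup is nested in the box's cup and released. The gripper is holding the far cup upright and still above the stack.

- **First cup:** it met firm contact (about 10 N) at the height expected for full nesting. After release, the side view showed its step resting on the lower rim and the cup upright.
- **Held cup:** the last wrist image had it and the stack centred to about 0.1 mm in y, and in x to within the 1 mm or so I could read. Its foot is about 15 mm above the top rim, worked out from the grip height rather than measured directly. The wrist force was near zero and the joints were still.
- **Surroundings:** the final views show the jar, punch stand and awl where they started.

**Checks that disagreed:**
- My first top-view estimate of the box cup was 5–7 mm off. I dropped it for the wrist and side views, which agreed to about 2 mm.
- The first hover was about 1.5 mm off in y, which I corrected before finishing. The side view had suggested as much as 3–4 mm in the same direction, and I did not measure that view again after the correction.

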